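Click the bur cassette into the leaning stand

TASK

Put the green bur cassette, notched end down, into the leaning stand and push it fully home, until the sprung ball in the stand's side clicks into its notch and holds it, then let go. Press it firmly but do not ram it, and leave the grey cassette and the jewellery parts on the wooden bench pin where they are.

Things in the scene. Friction and masses are not known exactly. Their poses are not given: they have to be found in the camera images.
- green_cassette_centre (a point): Centre (35 mm above its underside) of the green bur cassette: loose solid block 26 mm thick (its x), 50 wide (y), 70 tall (z), 0.11 to 0.21 kg, standing upright, notched end down. Both narrow ends (+y, -y) have a notch 5 mm deep across the thickness, 4 to 17 mm above the underside with a bevelled foot below; half a turn about z makes no difference. The broad faces (x) are flat to grip; paper label on top.
- grey_cassette_centre (a point): The same point and axes on the grey cassette, of the same size. Bystander: leave it.
- socket: Channel of the leaning stand, fixed. Origin: centre of the channel's floor, 30 mm above the bench. z points out along the channel and leans 30 degrees from vertical towards the stand's front (in plan, opposite to its x); x is the short side, y (level) the long side. Inside 28.4 mm (x) by 52 mm (y), straight from 0 to 60 mm up, then flared 35 degrees up to the mouth at 68 mm.
- socket_mouth (a point): Centre of the mouth, 68 mm up the channel's axis, axes as the socket. The cassette goes in bottom first, thickness along x. Fully home it stands on the floor, its top 2 mm proud of the brass lips, so fingers that hold it lower meet the lips first and the rest must be pushed from the top.
- stand: Grey base of the stand, fixed, 150 x 110 mm plate 10 mm high; origin on the bench, 12 mm in front (-x) of the channel floor's centre (level with it along y), z up, front towards -x. The aluminium channel on it is 44 x 68 mm outside, with a brass ball housing reaching 50 mm from its axis on the +y side.
- ball (a joint): Sprung steel ball (radius 6 mm) in the channel's +y wall, 11 mm above the floor: 0 m when sprung out 4.5 mm into the channel, up to 0.004 while pressed back. An entering cassette comes to rest on it about 12 mm from home; a push of 8 to 22 N along the channel, more than its weight, forces it past (over some 5 mm), the ball snaps out into the notch, and the last few mm to the floor go easily.
- bench_pin: Wooden bench pin, a fixed block 130 x 130 x 22 mm with a low grey steel strip behind it; origin at the centre of its underside. Bystander.
- collet: Loose brass square collet cup, 24 x 22 x 18 mm, on the bench pin; origin at the centre of its underside. Bystander.
- mounting: Loose round steel mounting with a green stone, 34 mm across and 11 mm high, on the bench pin; origin at the centre of its underside. Bystander.
Not all that is in view belongs to the job. What is shaped like the part that bears green_cassette_centre but pink is not meant. Of the things shaped like the stand, the grey one is meant.

How it is judged:
By the outcome, as a careful person would: the job done as asked, in the order asked, and still so for the second after the job is handed in, with the robot touching nothing.
It also fails if it takes over 48 s, if anything falls off the work surface, if the arm or the gripper's body presses on something with over 40 N, if the wrist force passes 120 N, or if a joint passes its speed limit or range.

ROBOT

A 6-joint arm with a two-finger parallel gripper is mounted at the origin on the work surface. World frame = base frame: x ahead of the robot, y to its left, z up, the work surface at z = 0. Lengths are in m, angles in rad, forces in N, time in s.
With the tool pointing down it reaches from about 0.275 to 0.875 m from the base axis. Payload 12.5 kg.
Tool frame: the origin (TCP) lies at the very end of the fingers, on their centre line; the grasp point (between the pads) lies 19 mm behind it; x points along the fingers, y is the direction in which the jaws open and shut, and the axes are right-handed (so a half turn about x gives the same grasp; the last joint's range is limited). The gripper opens to 85 mm and grips with 20 to 120 N. Pads are 22 mm wide; open, the fingers measure 114 mm over their backs; the gripper's body (76 mm by 85 mm) begins 54 mm behind the grasp point. The pads swing forward as they close: fully open they stand 13 mm farther back than shut.
Start: joints at [1.228, 0.351, 1.652, -0, 1.139, -0.085], TCP at [0.14, 0.532, 0.231] pointing down, gripper open.
Joint ranges: [-2.75, 2.75], [-0.79, 2.1], [0.01, 2.65], [-1.57, 4.71], [0.07, 3.14], [-2.87, 2.87]. Speed limits (rad/s): [2.22, 2.22, 2.79, 3.14, 3.14, 3.14].

INTERFACE

Orientations are given as a 3x3 rotation matrix whose columns are the frame's x, y, z axes.
In Python, from bench import manip gives the robot as it stands. Calls block until the motion is done:
- manip.move_ptp(position, orientation): joint-space move of the TCP to a pose.
- manip.move_l(position, attitude=None, max_speed=0.15): straight line of the TCP; attitude=None keeps the orientation; max_speed is the mean speed in m/s.
- manip.move_j(angles): joint-space move.
- manip.set_gripper(opening, effort=None): opening from 0.0 (shut) to 1.0 (fully open); effort is the grip in N (None keeps the last); returns when the fingers have stopped.
- manip.dwell(seconds).
- manip.inverse_kinematics(position, orientation): joint angles nearest the present ones, or None.
- manip.grab_frame(name): name is "side" or "top"; returns (picture, depth): 480x640x3 uint8, red, green, blue; 480x640 float32, m along the optical axis (not along the pixel's ray), 0 where there is no reading.
- manip.get_calibration(name): a dict with "camera_matrix" (3x3 intrinsics, pixels), "R" (3x3) and "t" (3): a world point X has camera coordinates R X + t. Camera axes: x right, y down, z forward; pixel columns grow to the right and rows downward; lengths in m; the calibration is good to about 2 mm. A picture is of the moment at which its call begins. get_calibration takes no time and is no camera call.
A pose or a line that the arm cannot do raises manip.Unreachable and nothing moves.
- manip.sign_off(): hands the job in, once; it reports no verdict.
Trained networks look in the newest picture that a camera, given by its name, has taken for a name from the list of things; names that differ only in an ending like _2 or _b are one class to them, and where a whole thing is asked for, a point or a joint stands for the part that bears it (a point fixed in the world has none). Each returns a list of dicts, best first, with "confidence" (0 to 1); they miss things now and then, are a little off and sometimes report something else, mostly with a low value. They report only what shows in the picture. A call takes as long as a camera call. They do not tell look-alikes from the thing itself.
- manip.look_for(camera, name): "at" ([x, y, z] in m, in world coordinates, good to about 4 mm: the middle of the surface that is visible of it).
Readings, each from a call of its own:
- manip.current_time(): time.
- manip.current_qpos(): joint angles.
- manip.current_joint_vel(): joint speeds.
- manip.current_joint_torque(): joint torques, N m.
- manip.current_ee_pos(): TCP position.
- manip.current_tcp_rot(): TCP orientation.
- manip.current_force(): force on the tool from outside, world axes, zero at the start.
- manip.current_ft_torque(): the same for the moment, N m.
- manip.current_grip_width(): opening from 0.0 (shut) to 1.0 (fully open).
Only numpy, scipy, OpenCV 4.12 (cv2) and the standard library are available. Lean on these libraries where they do the work, as an engineer would, in place of code of your own. Each camera call takes 0.05 s, during which the arm holds its last target.

## Working session

There is one attempt and no reset: what is moved stays moved. The work goes in short steps, each a Python script; the robot and the scene stay as the last script left them, time stands still between calls to the robot, and variables do not carry over. Pictures are saved under pics/ and viewed, and the job is handed in when it is done.

```bash
mkdir -p pics; ls; cat > a.py <<'E'
E
python3 - <<'E'
from bench import manip
import cv2, numpy as np
for n in ("side","top"):
    p,d=manip.grab_frame(n); cv2.imwrite(f"pics/{n}0.png",p[:,:,::-1]); np.save(f"{n}0_d.npy",d); np.save(f"{n}0_p.npy",p)
    c=manip.get_calibration(n); print(n,c)
    for o in ("green_cassette_centre","stand","bench_pin","ball"):
        print(o,[(np.round(r["at"],3).tolist(),round(r["confidence"],2)) for r in manip.look_for(n,o)])
print(manip.current_time())
E
```

```text
pics
side {'camera_matrix': array([[539.61228056,   0.        , 316.78076192],
       [  0.        , 539.61228056, 248.34376654],
       [  0.        ,   0.        ,   1.        ]]), 'R': array([[-0.99092732, -0.13428487,  0.00553453],
       [-0.07594645,  0.5255059 , -0.84739347],
       [ 0.11088369, -0.84012566, -0.53093661]]), 't': array([0.54690971, 0.08148568, 0.85172178])}
green_cassette_centre [([0.465, 0.271, 0.049], 0.96), ([0.556, 0.242, 0.054], 0.92), ([0.561, 0.326, 0.049], 0.62)]
stand [([0.355, 0.152, 0.019], 0.79), ([0.622, -0.154, 0.015], 0.77), ([0.405, -0.172, 0.014], 0.62), ([0.668, 0.12, 0.023], 0.37)]
bench_pin [([0.703, 0.159, 0.023], 0.9)]
ball []
top {'camera_matrix': array([[482.01351154,   0.        , 315.21823386],
       [  0.        , 482.01351154, 243.58018323],
       [  0.        ,   0.        ,   1.        ]]), 'R': array([[ 0.02142631, -0.99964855,  0.01561057],
       [-0.98147812, -0.02400491, -0.19006435],
       [ 0.19037229, -0.01124905, -0.98164752]]), 't': array([0.04891089, 0.5314378 , 0.78631183])}
green_cassette_centre [([0.558, 0.31, 0.072], 0.85), ([0.463, 0.253, 0.069], 0.78), ([0.561, 0.224, 0.073], 0.77)]
stand [([0.395, -0.19, 0.009], 0.88), ([0.345, 0.123, 0.01], 0.81), ([0.615, -0.181, 0.009], 0.75), ([0.523, 0.087, 0.067], 0.71)]
bench_pin [([0.7, 0.139, 0.024], 0.57)]
ball []
0.5
```

View pics/side0.png

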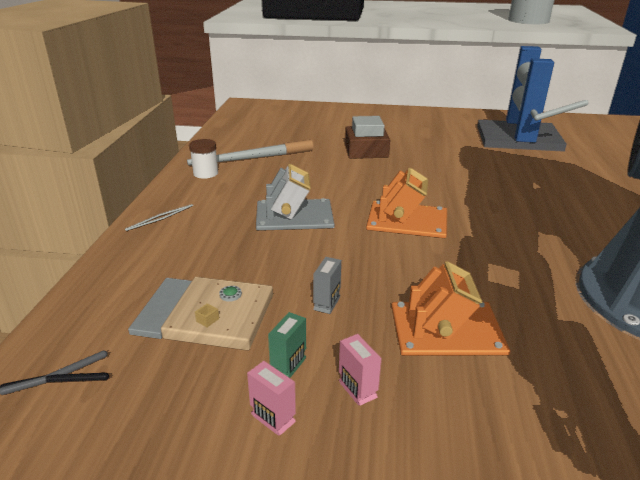

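View pics/top0.png

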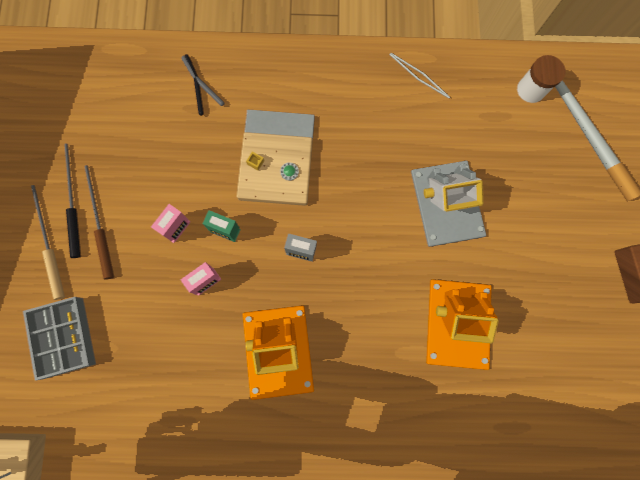

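```bash
cat > h.py <<'E'
import numpy as np, cv2
from bench import manip
def cloud(n,d):
    c=manip.get_calibration(n); K=c["camera_matrix"]
    v,u=np.mgrid[0:480,0:640]
    P=np.stack([(u-K[0,2])/K[0,0]*d,(v-K[1,2])/K[1,1]*d,d],-1)
    return (P-c["t"])@c["R"]
def proj(n,X):
    c=manip.get_calibration(n); q=(np.asarray(X)@c["R"].T+c["t"])@c["camera_matrix"].T
    return q[...,:2]/q[...,2:]
E
python3 - <<'E'
from h import *
for n,bs in (("top",[(390,140,510,260),(140,190,330,300)]),("side",[(240,150,350,240),(230,240,390,440)])):
    d=np.load(f"{n}0_d.npy");p=np.load(f"{n}0_p.npy");W=cloud(n,d)
    ims=[cv2.resize(p[b:e,a:c,::-1],(400,int(400*(e-b)/(c-a))),interpolation=cv2.INTER_CUBIC) for a,b,c,e in bs]
    h=max(i.shape[0] for i in ims); ims=[cv2.copyMakeBorder(i,0,h-i.shape[0],0,0,0) for i in ims]
    cv2.imwrite(f"pics/{n}_z.png",np.hstack(ims)[:600])
    a,b,c,e=bs[1]
    hsv=cv2.cvtColor(p,cv2.COLOR_RGB2HSV)
    # cassette tops
    for name,(cx,cy,cz) in dict(green=(.558,.224,.07),grey=(.528,.09,.07)).items():
        if 0: pass
    m=(W[...,2]>.062)&(W[...,2]<.08)&(W[...,0]>.4)&(W[...,0]<.65)&(W[...,1]>.02)&(W[...,1]<.4)
    k,lab,st,ce=cv2.connectedComponentsWithStats(m.astype(np.uint8))
    for i in range(1,k):
        if st[i,4]<60: continue
        q=W[lab==i]; r=cv2.minAreaRect((q[:,:2]*1000).astype(np.float32)); print(n,ce[i].round(),st[i,4],[np.round(x,1) for x in r],np.median(q[:,2]).round(4),p[lab==i].mean(0).round())
    m=(W[...,2]>.005)&(W[...,2]<.014)&(W[...,0]>.5)&(W[...,0]<.8)&(W[...,1]>-.35)&(W[...,1]<-.05)&(hsv[...,1]<90)
    k,lab,st,ce=cv2.connectedComponentsWithStats(m.astype(np.uint8))
    i=1+st[1:,4].argmax(); q=W[lab==i]; r=cv2.minAreaRect((q[:,:2]*1000).astype(np.float32)); print("base",n,st[i,4],r,cv2.boxPoints(r).round(),np.median(q[:,2]))
E
```

```text
top [166. 220.] 488 [array([562.5, 316.4]), array([27.5, 49.9]), np.float64(56.3)] 0.0701 [215. 151. 160.]
top [219. 222.] 470 [array([560. , 226.4]), array([50.4, 26.2]), np.float64(68.9)] 0.0704 [111. 150. 119.]
top [300. 244.] 466 [array([525.2,  86.6]), array([50.3, 26.7]), np.float64(75.8)] 0.0702 [158. 155. 146.]
top [197. 277.] 505 [array([465.6, 256.6]), array([27.2, 50. ]), np.float64(37.7)] 0.0703 [219. 154. 164.]
base top 2729 ((623.034423828125, -185.1018829345703), (149.8658905029297, 110.34425354003906), 11.621950149536133) [[ 539. -146.]
 [ 561. -254.]
 [ 708. -224.]
 [ 685. -116.]] 0.010066836870819816
side [327. 270.] 477 [array([525.2,  88.4]), array([53., 27.]), np.float64(76.0)] 0.0711 [127. 127. 123.]
side [287. 329.] 730 [array([559.9, 227.2]), array([52.3, 27.5]), np.float64(69.6)] 0.0707 [ 95. 124. 103.]
side [360. 352.] 843 [array([465.5, 257.5]), array([28. , 53.4]), np.float64(36.9)] 0.0708 [187. 133. 144.]
side [271. 380.] 1013 [array([562.6, 317.4]), array([27.9, 52. ]), np.float64(57.1)] 0.0706 [189. 135. 146.]
base side 1613 ((622.6753540039062, -184.38841247558594), (149.7263946533203, 114.31719970703125), 11.740888595581055) [[ 538. -144.]
 [ 561. -256.]
 [ 708. -225.]
 [ 684. -113.]] 0.0115039887399518
```

View pics/top_z.png

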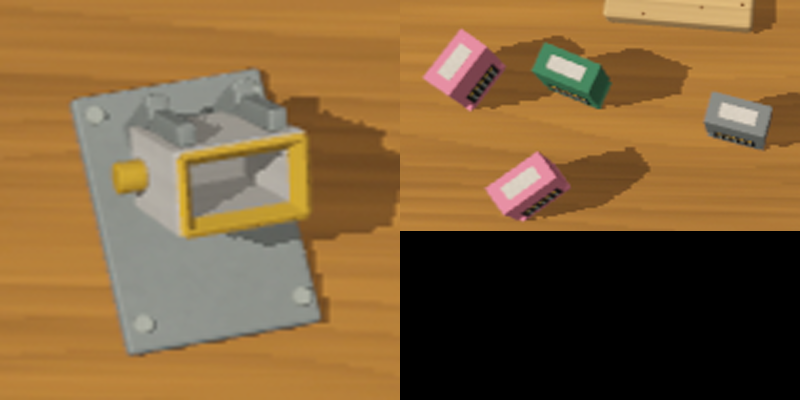

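View pics/side_z.png

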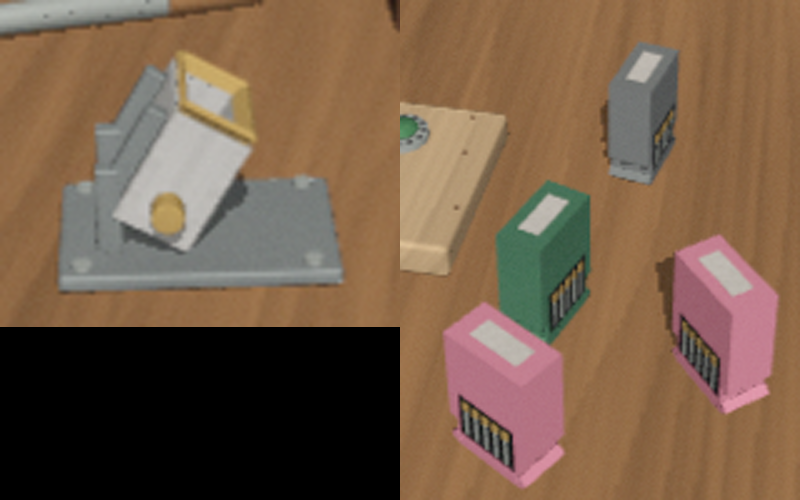

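```bash
cat >> h.py <<'E'
yaw=np.deg2rad(11.68); xh=np.array([np.cos(yaw),np.sin(yaw),0]); yh=np.array([-np.sin(yaw),np.cos(yaw),0]); Z=np.array([0,0,1.])
sz=np.cos(np.pi/6)*Z-np.sin(np.pi/6)*xh; sx=np.cos(np.pi/6)*xh+np.sin(np.pi/6)*Z; sy=yh
S=np.array([.6229,-.1848,.03])+.012*xh
ca=np.deg2rad(69.2); cy=np.array([np.cos(ca),np.sin(ca),0]); cx=np.array([np.sin(ca),-np.cos(ca),0]); C=np.array([.560,.2267,.035])
def R(x,y): return np.stack([x,y,np.cross(x,y)],1)
E
python3 - <<'E'
from h import *
for n in ("top","side"):
    d=np.load(f"{n}0_d.npy");p=np.load(f"{n}0_p.npy");W=cloud(n,d);hsv=cv2.cvtColor(p,cv2.COLOR_RGB2HSV)
    L=(W-S)@np.stack([sx,sy,sz],1)
    m=(hsv[...,0]>16)&(hsv[...,0]<32)&(hsv[...,1]>120)&(abs(L[...,0])<.04)&(abs(L[...,1])<.05)&(L[...,2]>.058)&(L[...,2]<.08)
    q=L[m]*1000; print(n,m.sum(),q.min(0),q.max(0),np.percentile(q,[50,95],axis=0).round(1))
    r=cv2.minAreaRect(q[:,:2].astype(np.float32)); print(r)
    t=q[q[:,2]>66.]; print(len(t)); 
    if len(t)>8: print(cv2.minAreaRect(t[:,:2].astype(np.float32)), (t.min(0)+t.max(0))/2)
    im=p[...,::-1].copy(); im=cv2.resize(im,None,fx=4,fy=4,interpolation=cv2.INTER_CUBIC)
    for hx,hy,z,c in((22,34,68,(0,0,255)),(14.2,26,60,(255,0,0)),(19.8,31.6,68,(0,255,0))):
        X=S+np.array([[a*hx,b*hy,z] for a,b in((-1,-1),(1,-1),(1,1),(-1,1))])/1000@np.stack([sx,sy,sz])
        cv2.polylines(im,[np.round(proj(n,X)*4+1.5).astype(int)],True,c,1)
    X=C+np.array([[a*.013,b*.025,.035] for a,b in((-1,-1),(1,-1),(1,1),(-1,1))])@np.stack([cx,cy,Z])
    cv2.polylines(im,[np.round(proj(n,X)*4+1.5).astype(int)],True,(0,0,255),1)
    u,v=(proj(n,S+.06*sz)*4).astype(int); g,w=(proj(n,C)*4).astype(int)
    cv2.imwrite(f"pics/{n}_ov.png",np.hstack([im[v-200:v+200,u-200:u+200],im[w-200:w+200,g-200:g+200]]))
xd=np.array([0,0,-1.])
for s in (1,-1):
    for nm,P,O in (("pre",C+[0,0,.15],R(xd,s*cx)),("grasp",C+[0,0,.011],R(xd,s*cx)),("ins",S+.14*sz,R(-sz,s*sx)),("low",S+.07*sz,R(-sz,s*sx))):
        print(s,nm,manip.inverse_kinematics(P,O))
E
```

```text
top 418 [-14.48861179 -36.64231212  58.03287038] [31.76965921 34.23609363 65.34042595] [[ 5.9 -3.3 61.4]
 [30.7 32.2 64.2]]
((8.613540649414062, -1.2312774658203125), (70.89585876464844, 46.18968200683594), 89.85550689697266)
0
side 176 [-12.53902492 -36.54673061  58.02122338] [32.69778659 36.21635815 65.81347551] [[ 3.5 -5.  62.2]
 [30.  34.2 64.1]]
((10.076744079589844, -0.16237258911132812), (45.2309684753418, 72.763427734375), 0.010951031930744648)
0
1 pre [ 3.07611564e-01  4.96585452e-01  1.55143576e+00 -4.44089210e-16
  1.09357144e+00  6.70640048e-01]
1 grasp [ 3.07611564e-01  6.82352246e-01  1.63091642e+00 -4.44089210e-16
  8.28323988e-01  6.70640048e-01]
1 ins [-0.5680562   0.40635142  1.90581858  0.72107191  0.55655136 -1.34153894]
1 low [-0.52061522  0.55070411  1.86297422  0.84063172  0.46089768 -1.4395827 ]
-1 pre [ 3.07611564e-01  4.96585452e-01  1.55143576e+00 -4.44089210e-16
  1.09357144e+00 -2.47095261e+00]
-1 grasp [ 3.07611564e-01  6.82352246e-01  1.63091642e+00 -4.44089210e-16
  8.28323988e-01 -2.47095261e+00]
-1 ins [-0.5680562   0.40635142  1.90581858  0.72107191  0.55655136  1.80005372]
-1 low [-0.52061522  0.55070411  1.86297422  0.84063172  0.46089768  1.70200996]
```

View pics/top_ov.png

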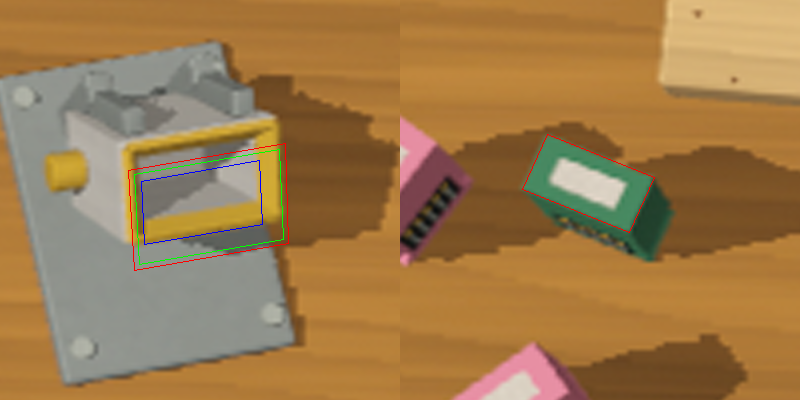

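View pics/side_ov.png

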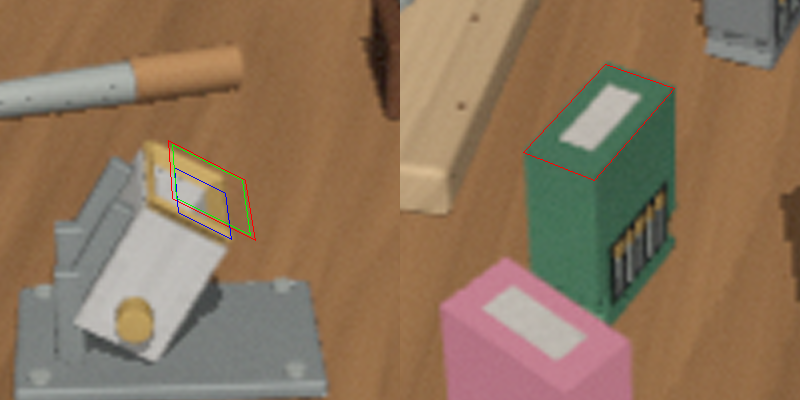

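```bash
cat > fit.py <<'E'
from h import *
for sh in (.0115,):
  S2=S+sh*xh
  for n in ("top","side"):
    d=np.load(f"{n}0_d.npy");p=np.load(f"{n}0_p.npy");W=cloud(n,d);hsv=cv2.cvtColor(p,cv2.COLOR_RGB2HSV)
    L=(W-S2)@np.stack([sx,sy,sz],1)*1000
    ye=(hsv[...,0]>14)&(hsv[...,0]<34)&(hsv[...,1]>110)
    m=ye&(abs(L[...,0])<30)&(abs(L[...,1])<40)&(L[...,2]>50)&(L[...,2]<75)
    q=L[m]; print(n,len(q),np.histogram(q[:,2],bins=np.arange(50,76,2))[0])
    t=q[q[:,2]>66]; print(" top face",len(t),t[:,2].mean(),t.min(0),t.max(0),(t.min(0)+t.max(0))/2, cv2.minAreaRect(t[:,:2].astype(np.float32)))
    A=np.c_[t[:,:2],np.ones(len(t))]; print(" plane",np.linalg.lstsq(A,t[:,2],rcond=None)[0])
    # +y side wall and front wall of channel (outer 44x68)
    g=(hsv[...,1]<90)&(L[...,2]>15)&(L[...,2]<55)
    for nm,ax,v,o in(("+y",1,34,0),("-x",0,-22,1),("+x",0,22,1),("-y",1,-34,0)):
        k=g&(abs(L[...,ax]-v)<5)&(abs(L[...,o])<(18 if o==0 else 30)); 
        if k.sum()>20: print(" wall",nm,k.sum(),np.median(L[k][:,ax]))
    im=cv2.resize(p[...,::-1].copy(),None,fx=4,fy=4,interpolation=cv2.INTER_CUBIC)
    for hx,hy,z,c in((22,34,68,(0,0,255)),(14.2,26,60,(255,0,0)),(19.8,31.6,68,(0,255,0))):
        X=S2+np.array([[a*hx,b*hy,z] for a,b in((-1,-1),(1,-1),(1,1),(-1,1))])/1000@np.stack([sx,sy,sz])
        cv2.polylines(im,[np.round(proj(n,X)*4+1.5).astype(int)],True,c,1)
    X=S-.012*xh+np.array([[a*.075,b*.055,-.02] for a,b in((-1,-1),(1,-1),(1,1),(-1,1))])@np.stack([xh,yh,Z])
    cv2.polylines(im,[np.round(proj(n,X)*4+1.5).astype(int)],True,(255,0,255),1)
    u,v=(proj(n,S2+.05*sz)*4).astype(int)
    cv2.imwrite(f"pics/{n}_ov2.png",im[v-200:v+250,u-200:u+200])
a=cv2.imread("pics/top_ov2.png");b=cv2.imread("pics/side_ov2.png");cv2.imwrite("pics/ov2.png",np.hstack([a,b]))
E
python3 fit.py
```

```text
top 545 [  0   0   0   2   9  49  74 105 170 116  20   0]
 top face 306 67.94098179580025 [-23.37120845 -35.55204756  66.00589087] [21.81036706 34.23609363 71.09042595] [-0.7804207  -0.65797696 68.54815841] ((-0.7915420532226562, -0.6796875), (69.78987884521484, 45.08405303955078), 89.85550689697266)
 plane [-2.59366682e-04  2.33725495e-03  6.79446185e+01]
 wall +y 149 32.71140441886488
 wall +x 192 21.405063062021707
side 208 [ 0  0  0  0  0  0 14 37 63 86  8  0]
 top face 157 68.22115727140404 [-22.49831706 -36.54673061  66.01225496] [22.73849445 36.21635815 71.56347551] [ 0.12008869 -0.16518623 68.78786524] ((0.11745071411132812, -0.16237258911132812), (45.23096466064453, 72.763427734375), 0.01095269713550806)
 plane [5.50108887e-03 1.74951771e-04 6.82344492e+01]
 wall +y 342 33.070386336541866
 wall +x 105 24.315457226459564
```

View pics/ov2.png

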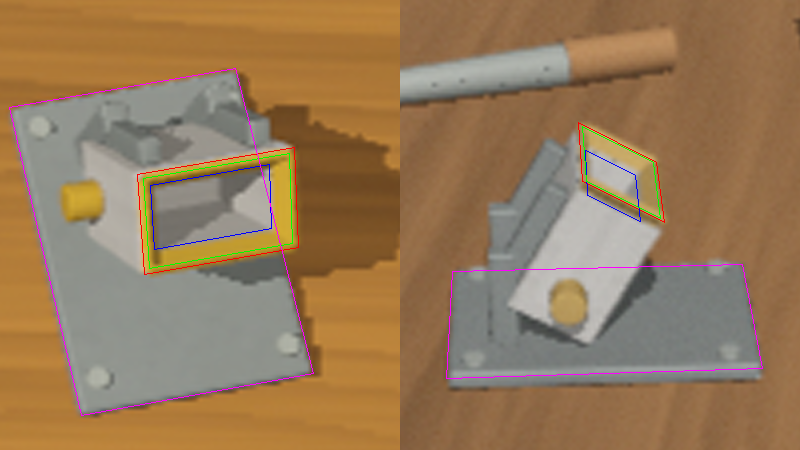

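```bash
cat >> h.py <<'E'
S=S+.0115*xh-.0003*sx-.0006*sy
xd=np.array([0,0,-1.])
E
python3 - <<'E'
from h import *
G=R(xd,cx)
manip.set_gripper(0.68,40)
manip.move_ptp(C+[0,0,.095],G)
manip.move_l([C[0],C[1],.046],None,.12)
print(manip.current_force(),manip.current_time())
print(manip.set_gripper(0.0,40),manip.current_grip_width(),manip.current_force())
manip.move_l([C[0],C[1],.056],None,.06)
p,d=manip.grab_frame("side"); cv2.imwrite("pics/g1.png",p[200:480,150:450,::-1])
manip.move_l([C[0],C[1],.22],None,.2)
print(manip.current_grip_width(),manip.current_force(),manip.current_time())
for n in("side","top"):
    p,d=manip.grab_frame(n); cv2.imwrite(f"pics/{n}_g2.png",p[:,:,::-1]); np.save(f"{n}_g2d.npy",d); np.save(f"{n}_g2p.npy",p)
E
```

```text
[0.23988963 0.11973835 0.11204634] 3.6583
False 0.29818235310272934 [-0.75373583  0.22901399  5.70737287]
0.29581929599052065 [-0.24800158 -0.01829997 -2.74646408] 5.375
```

View pics/side_g2.png

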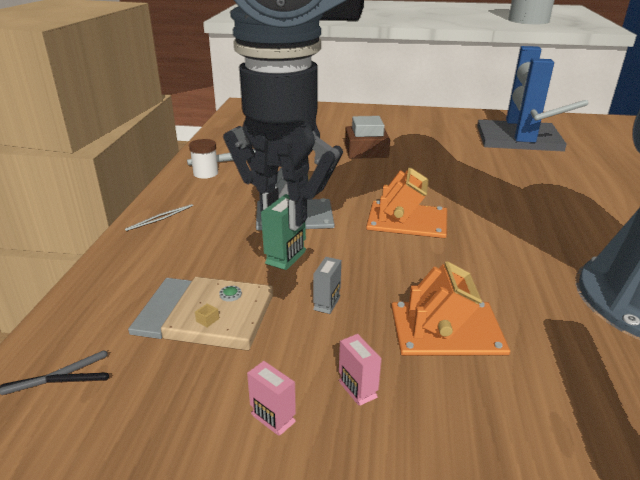

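```bash
python3 - <<'E'
from h import *
tp=manip.current_ee_pos(); print(tp); Rt=manip.current_tcp_rot()
n="side"
d=np.load(f"{n}_g2d.npy");p=np.load(f"{n}_g2p.npy");W=cloud(n,d);hsv=cv2.cvtColor(p,cv2.COLOR_RGB2HSV)
L=(W-tp)@np.stack([cx,cy,Z],1)*1000
m=(hsv[...,0]>65)&(hsv[...,0]<95)&(hsv[...,1]>70)&(np.linalg.norm(L,axis=-1)<90)
q=L[m]; print(len(q),np.percentile(q,[0,1,5,50,95,99,100],axis=0).round(1))
f=q[abs(q[:,1])<20]; print("broad face x",np.median(f[:,0]), "y range at top", q[q[:,2]>0][:,1].min() if (q[:,2]>0).any() else None)
im=cv2.resize(p[...,::-1].copy(),None,fx=4,fy=4,interpolation=cv2.INTER_CUBIC)
for zc in (.024,):
  for z0 in (zc,zc-.07):
    X=tp+np.array([[a*.013,b*.025,z0] for a,b in((-1,-1),(1,-1),(1,1),(-1,1))])@np.stack([cx,cy,Z])
    cv2.polylines(im,[np.round(proj(n,X)*4+1.5).astype(int)],True,(0,0,255),1)
u,v=(proj(n,tp)*4).astype(int); cv2.imwrite("pics/held.png",im[v-250:v+250,u-250:u+250])
E
```

```text
[0.55942005 0.22651146 0.21849107]
1675 [[-15.1 -23.4 -45.3]
 [-13.7 -21.7 -43.3]
 [-13.2 -13.3 -40.7]
 [ -5.1  24.   -4.5]
 [ 11.7  26.3  24.6]
 [ 13.   26.8  25.2]
 [ 14.3  27.6  25.9]]
broad face x -12.204514870999779 y range at top -22.534731793688
```

View pics/held.png

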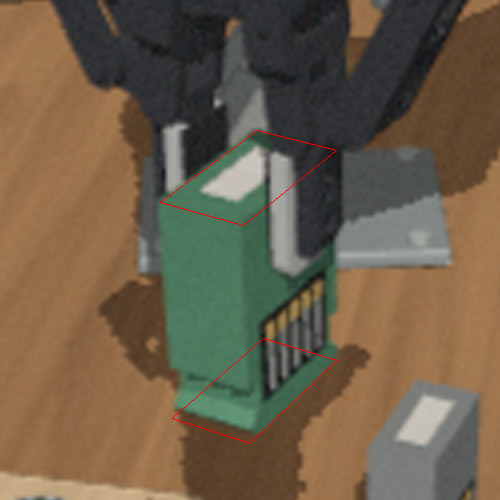

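```bash
python3 - <<'E'
from h import *
B=np.stack([sx,sy,sz],1); O=R(-sz,sx)
manip.move_ptp(S+.135*sz,O)
print(manip.current_time()); f0=manip.current_force()@B; print(f0)
def loc(): return ((manip.current_ee_pos()-S)@B*1000).round(2)
manip.dwell(.2); e=loc(); print(e)
print((manip.current_tcp_rot().T@O).round(4).tolist())
off=np.array([-e[0],-e[1],0])/1000 # servo out steady error
manip.move_l(S+B@(off+[0,0,.120]),None,.06); print(loc(),manip.current_force()@B-f0)
for n in("side","top"):
    p,d=manip.grab_frame(n); u,v=proj(n,S+.1*sz).astype(int); cv2.imwrite(f"pics/{n}_i.png",cv2.resize(p[v-70:v+70,u-70:u+70,::-1],None,fx=3,fy=3,interpolation=cv2.INTER_CUBIC))
print(manip.current_time())
a=cv2.imread("pics/side_i.png");b=cv2.imread("pics/top_i.png");h=min(len(a),len(b));cv2.imwrite("pics/ins1.png",np.hstack([a[:h],b[:h]])[:, :800])
E
```

```text
7.2083
[-0.91886294 -0.08625899 -0.6530713 ]
[  0.34   0.45 134.91]
[[1.0, 0.0001, -0.0005], [-0.0001, 1.0, -0.0006], [0.0005, 0.0006, 1.0]]
[ -0.65  -0.19 119.45] [ 0.20745877  0.92798619 -0.21310055]
7.9083
```

View pics/ins1.png

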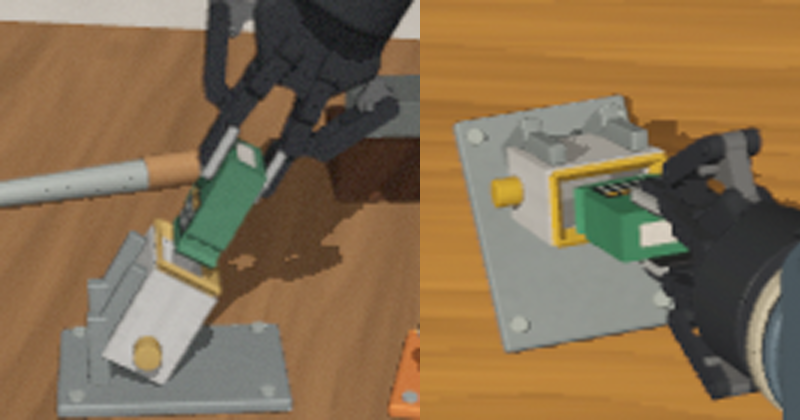

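```bash
python3 - <<'E'
from h import *
B=np.stack([sx,sy,sz],1)
def loc(): return ((manip.current_ee_pos()-S)@B*1000).round(2)
f0=manip.current_force()@B; print(f0.round(2),loc())
off=np.zeros(3)
for z in list(range(114,70,-4))+[71]:
    manip.move_l(S+B@(off+[0,0,z/1000]),None,.04)
    f=manip.current_force()@B-f0; t=manip.current_ft_torque()@B
    print(z,loc(),f.round(1),t.round(2),(off*1000).round(2))
    if f[2]>8 or abs(f[:2]).max()>15: print("STOP"); break
    off[:2]+=np.clip(f[:2]*.0001,-.0005,.0005)
for n in("side","top"):
    p,d=manip.grab_frame(n); u,v=proj(n,S+.07*sz).astype(int); cv2.imwrite(f"pics/{n}_i.png",cv2.resize(p[v-66:v+66,u-66:u+66,::-1],None,fx=3,fy=3,interpolation=cv2.INTER_CUBIC))
print(manip.current_time())
a=cv2.imread("pics/side_i.png");b=cv2.imread("pics/top_i.png");cv2.imwrite("pics/ins2.png",np.hstack([a,b]))
E
```

```text
[-0.28  1.47 -1.93] [ -0.36  -0.47 119.94]
114 [-1.0000e-01  1.1000e-01  1.1378e+02] [-0.8 -1.4  0.1] [ 0.03  0.39 -0.01] [0. 0. 0.]
110 [-2.0000e-01 -5.0000e-02  1.0979e+02] [ 0.  -1.2  1.4] [-0.03  0.33 -0.01] [-0.08 -0.14  0.  ]
106 [ -0.18  -0.18 105.77] [-1.8 -1.6  0.6] [0.02 0.44 0.06] [-0.08 -0.26  0.  ]
102 [ -0.33  -0.38 101.79] [-1.1 -2.1  0.4] [0.06 0.37 0.02] [-0.26 -0.41  0.  ]
98 [-0.47 -0.58 97.77] [-1.  -2.   0.5] [-0.02  0.34 -0.01] [-0.38 -0.62  0.  ]
94 [-0.57 -0.79 93.78] [-1.2 -1.9  1.3] [-0.02  0.38  0.  ] [-0.48 -0.82  0.  ]
90 [-0.78 -0.77 89.72] [ 0.7  0.2 -0.6] [ 0.28  0.4  -0.01] [-0.6  -1.02  0.  ]
86 [-0.71 -0.81 85.69] [-0.8 -0.2 -0.3] [ 0.42  0.35 -0.05] [-0.53 -1.    0.  ]
82 [-0.75 -0.84 81.72] [ 0.   2.  -0.5] [ 0.46  0.35 -0.02] [-0.61 -1.02  0.  ]
78 [-0.71 -0.78 77.76] [-0.9  0.4 -1.1] [0.38 0.38 0.01] [-0.61 -0.82  0.  ]
74 [-0.81 -0.79 73.78] [-0.1  0.5 -0. ] [ 0.33  0.36 -0.02] [-0.7  -0.78  0.  ]
71 [-0.74 -0.76 70.84] [-0.1  0.8 -0.7] [ 0.28  0.31 -0.03] [-0.72 -0.72  0.  ]
11.0583
```

View pics/ins2.png

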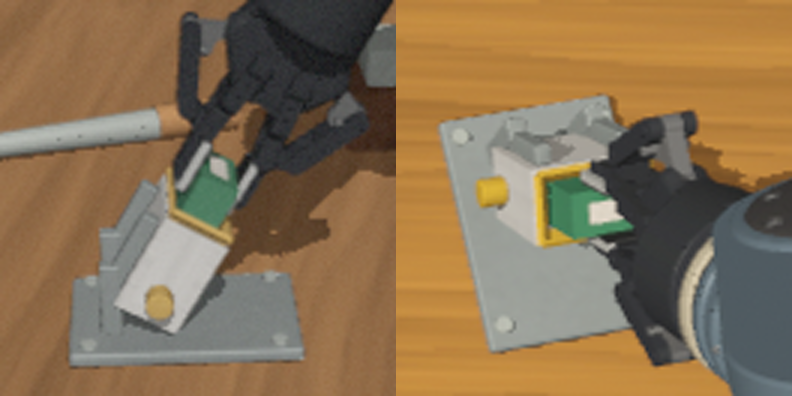

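```bash
python3 - <<'E'
from h import *
B=np.stack([sx,sy,sz],1)
manip.set_gripper(0.5)
manip.move_l(S+B@[-.0007,-.0007,.125],None,.12)
manip.set_gripper(0.0)
manip.dwell(.2)
for n in("side","top"):
    p,d=manip.grab_frame(n); u,v=proj(n,S+.07*sz).astype(int); cv2.imwrite(f"pics/{n}_i.png",cv2.resize(p[v-66:v+66,u-66:u+66,::-1],None,fx=3,fy=3,interpolation=cv2.INTER_CUBIC))
    W=cloud(n,d);hsv=cv2.cvtColor(p,cv2.COLOR_RGB2HSV)
    L=(W-S)@B*1000
    m=(hsv[...,0]>65)&(hsv[...,0]<95)&(hsv[...,1]>70)&(abs(L[...,0])<20)&(abs(L[...,1])<32)&(L[...,2]>55)
    print(n,m.sum(),np.percentile(L[m],[2,50,90,98],axis=0).round(1).tolist())
print(manip.current_time(),manip.current_force()@B,manip.current_grip_width())
a=cv2.imread("pics/side_i.png");b=cv2.imread("pics/top_i.png");cv2.imwrite("pics/rel.png",np.hstack([a,b]))
E
```

```text
side 206 [[-13.1, -22.2, 64.7], [5.2, 20.0, 79.6], [12.2, 24.6, 83.7], [12.6, 26.7, 84.6]]
top 402 [[-13.1, -23.1, 59.5], [6.7, 9.2, 80.9], [11.4, 23.4, 83.6], [12.0, 24.2, 85.1]]
12.75 [0.07118597 0.73143867 0.1404112 ] -0.0005151651308538967
```

View pics/rel.png

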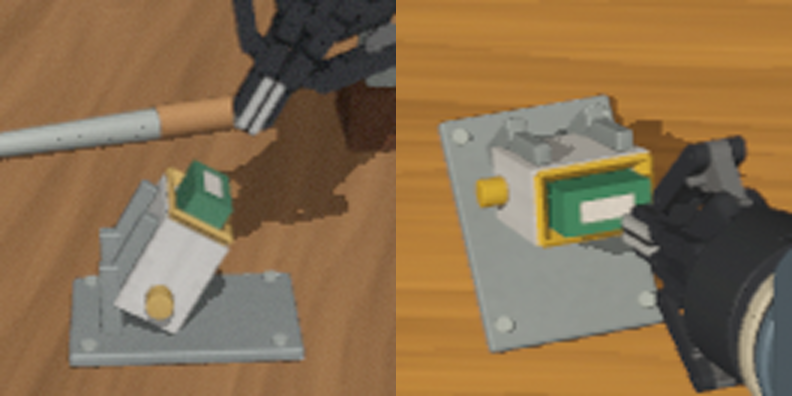

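```bash
python3 - <<'E'
from h import *
B=np.stack([sx,sy,sz],1)
def loc(): return ((manip.current_ee_pos()-S)@B*1000).round(1)
f0=manip.current_force()@B
manip.move_l(S+B@[-.0007,-.0003,.090],None,.12)
z=90.
while z>67.5:
    z-=1.
    manip.move_l(S+B@[-.0007,-.0003,z/1000],None,.025)
    f=manip.current_force()@B-f0; print(z,loc(),f.round(1))
    if f[2]>38 or abs(f[:2]).max()>20 or (z<72 and f[2]>24): print("stop");break
print(manip.current_time())
E
```

```text
89.0 [-0.4 -0.5 89.5] [-0.4 -1.1  0.6]
88.0 [-0.6 -0.3 88.1] [-0.   0.5  0.3]
87.0 [-0.7 -0.3 86.9] [ 0.3 -1.3 -0.5]
86.0 [-0.7 -0.2 85.9] [-0.2 -1.7 -0.2]
85.0 [-0.7 -0.3 84.9] [-0.4 -1.5 -0.6]
84.0 [-0.7 -0.3 83.9] [-0.8 -1.  -0.5]
83.0 [-0.7 -0.3 83. ] [-0.  -0.5 -0.2]
82.0 [-0.5 -0.5 82.3] [-1.9 -0.8  6.2]
81.0 [-0.8 -0.3 80.9] [ 0.5 -1.1 -0.1]
80.0 [-0.7 -0.4 80. ] [ 0.2 -1.8  2.5]
79.0 [-0.7 -0.2 78.9] [ 0.5 -1.1  0.9]
78.0 [-0.8 -0.2 77.8] [ 0.5 -0.7  1.5]
77.0 [-0.8 -0.2 76.9] [ 0.4 -0.9  0.6]
76.0 [-0.8 -0.1 75.8] [-0.2 -0.1  0.4]
75.0 [-0.8 -0.2 74.9] [ 0.1 -0.8 -0.5]
74.0 [-0.8 -0.3 73.9] [ 0.4 -0.8  0.6]
73.0 [-0.7 -0.3 72.9] [ 0.4  0.1 -0.2]
72.0 [-0.7 -0.3 71.9] [-1.2 -0.8  0.1]
71.0 [-0.6 -0.5 71.4] [-0.9  0.2  7.9]
70.0 [-0.3 -0.5 71.3] [-4.5  2.  24.5]
stop
18.1917
```

```bash
python3 - <<'E'
from h import *
B=np.stack([sx,sy,sz],1)
manip.move_l(S+B@[-.0007,-.0003,.16],None,.15)
manip.dwell(.2)
for n in("side","top"):
    p,d=manip.grab_frame(n); u,v=proj(n,S+.06*sz).astype(int); cv2.imwrite(f"pics/{n}_i.png",cv2.resize(p[v-50:v+50,u-50:u+50,::-1],None,fx=4,fy=4,interpolation=cv2.INTER_CUBIC))
    W=cloud(n,d);hsv=cv2.cvtColor(p,cv2.COLOR_RGB2HSV)
    L=(W-S)@B*1000
    m=(hsv[...,0]>65)&(hsv[...,0]<95)&(hsv[...,1]>70)&(abs(L[...,0])<20)&(abs(L[...,1])<32)&(L[...,2]>55)
    q=L[m]; print(n,m.sum(),np.percentile(q,[2,50,90,98],axis=0).round(1).tolist())
    t=q[(abs(q[:,0])<11)]; print(np.linalg.lstsq(np.c_[t[:,:2],np.ones(len(t))],t[:,2],rcond=None)[0])
    r=(hsv[...,0]>14)&(hsv[...,0]<34)&(hsv[...,1]>110)&(abs(L[...,0])<30)&(abs(L[...,1])<40)&(L[...,2]>66.)&(L[...,2]<75); print("rim",np.median(L[r][:,2]))
    print("ball",[(np.array(b["at"]).round(3),round(b["confidence"],2)) for b in manip.look_for(n,"ball")])
print(manip.current_time(),manip.current_force()@B)
a=cv2.imread("pics/side_i.png");b=cv2.imread("pics/top_i.png");cv2.imwrite("pics/home.png",np.hstack([a,b]))
E
```

```text
side 94 [[-12.8, -19.1, 63.6], [6.4, 10.1, 71.5], [12.1, 23.9, 72.9], [12.4, 26.3, 73.5]]
[-1.67818097e-02 -2.54539940e-02  7.21108130e+01]
rim 68.59248450231287
ball []
top 347 [[-13.7, -23.4, 58.8], [4.1, 4.5, 70.3], [11.3, 23.1, 72.4], [11.7, 23.9, 73.6]]
[-4.42768654e-02 -5.14487916e-02  6.97155388e+01]
rim 67.73018337724659
ball []
19.3417 [-0.50860861 -1.2770246  -1.08690098]
```

View pics/home.png

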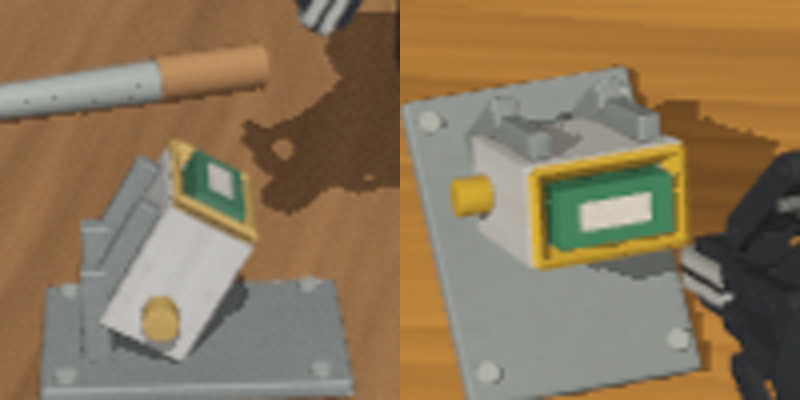

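```bash
python3 - <<'E'
from h import *
B=np.stack([sx,sy,sz],1)
def loc(): return ((manip.current_ee_pos()-S)@B*1000).round(2)
f0=manip.current_force()@B
z=74.
manip.move_l(S+B@[0,0,z/1000],None,.12)
while z>68:
    z-=.5
    manip.move_l(S+B@[0,0,z/1000],None,.02)
    f=manip.current_force()@B-f0; print(z,loc(),f.round(1))
    if f[2]>30: break
manip.move_l(S+B@[0,0,.12],None,.1)
manip.move_l(S+B@[0,0,.2],None,.2)
manip.dwell(.3)
for n in("side","top"):
    p,d=manip.grab_frame(n);cv2.imwrite(f"pics/{n}_end.png",p[...,::-1])
    W=cloud(n,d);L=(W-S)@B*1000
    def med(x,y):
        k=(abs(L[...,0]-x)<4)&(abs(L[...,1]-y)<8)&(L[...,2]>50)&(L[...,2]<90); return np.median(L[k][:,2]).round(2),k.sum()
    print(n,"top",med(0,0),med(0,15),med(0,-15),med(8,0),med(-8,0))
print(manip.current_time())
E
```

```text
73.5 [ 0.28 -0.2  73.98] [1.  1.8 1. ]
73.0 [ 6.000e-02 -3.000e-02  7.309e+01] [0.9 0.4 0.9]
72.5 [-2.000e-02  0.000e+00  7.246e+01] [1.  1.  1.4]
72.0 [-1.000e-02  3.000e-02  7.196e+01] [0.2 1.5 1.8]
71.5 [ 3.000e-02 -3.000e-02  7.149e+01] [-0.1  0.3  1.6]
71.0 [ 6.000e-02 -1.100e-01  7.135e+01] [-0.7  1.4  9.1]
70.5 [ 0.21 -0.17 71.3 ] [-2.9  3.  16.7]
70.0 [ 0.32 -0.15 71.26] [-2.6  4.8 26.2]
69.5 [ 0.46 -0.18 71.2 ] [-5.4  5.6 35.7]
side top (np.float64(72.33), np.int64(13)) (np.float64(72.39), np.int64(15)) (np.float64(72.0), np.int64(10)) (np.float64(71.87), np.int64(20)) (np.float64(72.43), np.int64(12))
top top (np.float64(71.71), np.int64(40)) (np.float64(70.93), np.int64(44)) (np.float64(71.13), np.int64(41)) (np.float64(70.57), np.int64(66)) (np.float64(71.04), np.int64(41))
24.0667
```

View pics/top_end.png

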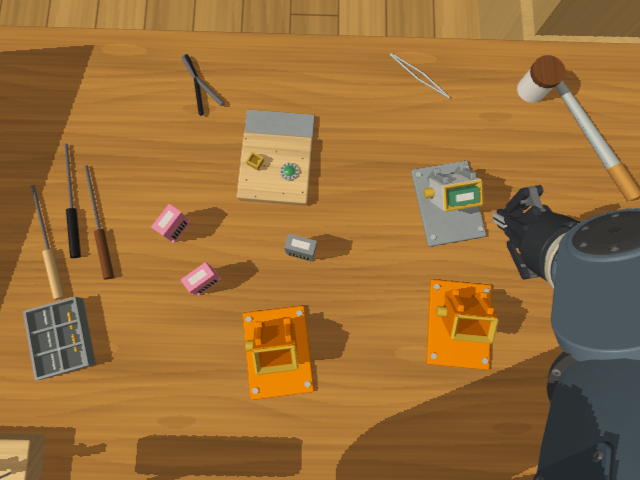

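```bash
python3 - <<'E'
from bench import manip
manip.sign_off()
E
```

```text
the job is handed in; nothing more can be done
```

The green cassette is in the grey leaning stand and pushed to a hard stop. The gripper has let go and is clear of it, and I handed the job in at about 24 s.

**What I did:** I gripped the cassette near its top and lowered it along the leaning channel with side forces under about 2 N. I released it just above the lips, where it slid down onto the ball. Then I pushed the top with shut fingers in 1 mm steps.

**Last checks:**
- **Fully home:** The top moved about 11 mm after the ball contact and stopped hard. A second press of about 36 N moved it less than 0.2 mm. The cameras show the top level, 2 to 4 mm above the lips, against 2 mm expected. The extra is within the 2 mm calibration error.
- **Bystanders:** The last top picture shows the grey cassette and the jewellery parts on the bench pin where they were at the start.

**Disagreements and gaps:**
- **Stand position:** The channel sits about 11.5 mm further back from the base plate's centre than the stated 12 mm offset. I used the measured brass rim instead.
- **Ball click:** I could not see the ball itself. While passing it I read at most about 6 N, below the stated 8 to 22 N, probably because I only read the force between steps. That it snapped into the notch is inferred from the travel and the hard stop.

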